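# Rinse the tasting spoon

## Task

Rinse the tasting teaspoon for the next customer: turn the red tap of the rinse well to half open (handle at 45 degrees to the spout, not much further or it splashes), then pick up the spoon and dip its bowl well down into the open steel cup of the rinse well for about a second, without banging it. Then set the spoon down gently in the blue drain tray, hollow side up, lying along the tray and inside its rim, and in the end shut the tap fully. Leave everything else on the counter where it stands.

Things in the scene. Friction and masses are not known exactly. Their poses are not given: they have to be found in the camera images.
- rinse_well: fixed rinse well: steel drip deck 104 (its x) x 172 mm (its y), rim 13 mm; origin: centre of its underside, z up. On it the round open cup (centre own y -36 mm) and the tap column (22 mm across, own y +52 mm). A 10 mm thick spout runs from the column along own -y, 70 to 80 mm above the counter, and ends over the cup's edge, 23 mm from the cup's centre
- well_rim (a point): centre of the mouth of the rinse well's open steel cup, at rim height (66 mm above the counter); axes as rinse_well. Mouth 63 mm across inside (51 mm at the bottom), wall 3 mm, 57 mm deep
- tap_grip (a point): point on the tap's vertical axis at mid-height of its red bar handle, 98 mm above the counter; it turns with it: x along the bar, z up. Bar 52 mm long, 10 wide, 18 tall (89 to 107 mm above the counter), centred on the axis; below it a white dial, 37 mm across, top at 84 mm, with black dots where the bar's ends stand at shut and fully open, blue dots at half open
- tap (a joint): angle of the tap handle, rad: 0 shut (bar square across the spout), 0.785 half open, 1.571 fully open (bar in line with the spout); opens anticlockwise seen from above; stiff, stays where it is left. It may start shut or slightly open
- spoon: steel teaspoon, 134 mm along its x, bowl at +x, hollow side up (+z); origin mid-length, level with its underside. Bowl x = 27 to 67 mm, 27 wide, 7 deep. Handle 3 mm thick, arched: x = -65 to -20 mm is 9 to 11 mm wide, its middle 2 mm (x = -60), 5 mm (-38), 8 mm (-20) above the underside; then 7 mm wide and up to 12 mm high at x = 10. About 23 g
- spoon_tip (a point): front end of the spoon's bowl (spoon x = +66 mm, 6 mm above its underside)
- spoon_tray: blue ribbed drain tray, fixed: 172 mm (its x) by 72 mm (its y), rim 11 mm high and 4 mm thick; origin at the centre of its underside, x along its length
- tray_mid (a point): centre of the tray at the top of its cross ribs (7.7 mm above the counter), where the spoon shall lie; x along the tray's length; inside it measures 164 x 64 mm, the rim stands 3.3 mm above the ribs
- cash_box: green steel cash box, fixed at the counter's right end, only an obstacle: 165 mm (its x) by 216 mm (its y), origin at the centre of its underside; its lid stands half open, up to 193 mm above the counter over the whole width of the box
- card_1: one of four fixed price cards on wood blocks, only obstacles: 62 mm wide, 59 mm tall, 24 mm deep; they stand in a row along the counter's back edge at this one's distance from the robot. Origin at the centre of its underside
- quail_egg: small white egg, 32 x 38 x 30 mm, lying loose near the spoon; origin at the centre of its underside
- tan_egg: tan hen's egg, 51 x 43 x 40 mm, lying loose near the spoon; origin at the centre of its underside
- goose_egg: large white egg with a brown scorch mark, 67 x 54 x 51 mm, lying loose behind the blue tray; origin at the centre of its underside
- marker: black and white marker pen, 135 mm long along its y, 16 mm thick, lying beside the blue tray; origin at the centre of its underside
- shaker: upright glass spice shaker with steel cap, 41 mm across, 87 mm tall, at the back; origin at the centre of its underside
- vial: upright small brown bottle, 25 mm across, 78 mm tall, at the back; origin at the centre of its underside
- carafe: upright glass carafe with blue lid, 68 mm across, 141 mm tall, back left; origin at the centre of its underside
- tape: roll of brown tape lying flat, 96 mm across, 48 mm tall, back right; origin at the centre of its underside

How it is judged:
On the way, in this order (a step that is already met when the one before it is completed fails the run):
1. the tap is set half open (45 degrees, give or take 11) (value of joint tap between 0.585 and 0.985 rad), for 0.3 s.
2. with the tap half open, the gripped spoon's tip is down in the cup, at least 22 mm below its rim, for half a second (z of spoon_tip in the frame of well_rim between -0.06 and -0.022 m and horizontal distance between spoon_tip and well_rim below 0.033 m and value of joint tap between 0.565 and 1.005 rad and contact force between the fingers and spoon above 0.2 N), for 0.5 s.
3. the spoon is brought down in the tray while still gripped (x of spoon in the frame of tray_mid between -0.022 and 0.022 m and y of spoon in the frame of tray_mid between -0.026 and 0.026 m and z of spoon in the frame of tray_mid between -0.006 and 0.016 m and contact force between the fingers and spoon above 0.2 N), for 0.1 s.
At the end, for the whole second after the job is handed in: The spoon lies still in the blue tray, hollow side up (within 14 degrees of level), along the tray (within 20 degrees, either way round), its middle within 22 mm lengthwise and 26 mm sideways of the tray's centre, resting on the ribs; the tap is shut (within 5 degrees) (x of spoon in the frame of tray_mid between -0.022 and 0.022 m and y of spoon in the frame of tray_mid between -0.026 and 0.026 m and z of spoon in the frame of tray_mid between -0.006 and 0.009 m and angle between spoon's own z axis and vertical below 0.25 rad and angle between the x axis of spoon and the x axis of tray_mid, either way round below 0.35 rad and linear speed of spoon below 0.02 m/s and value of joint tap below 0.09 rad); the robot touches nothing.
It fails at once if the tap is turned far past half open (over 65 degrees), so that it splashes (value of joint tap above 1.135 rad).
It fails at once if the spoon bangs or presses against the rinse well with more than 12 N (contact force between spoon and rinse_well above 12 N).
It fails at once if an egg is shoved more than 25 mm from its place (distance of any of quail_egg, tan_egg, goose_egg from where it was at the start of the episode above 0.025 m).
It fails at once if the marker or the tape is shoved more than 25 mm from its place (distance of any of marker, tape from where it was at the start of the episode above 0.025 m).
It fails at once if the shaker, the vial or the carafe is shoved more than 25 mm or tipped over (distance of any of shaker, vial, carafe from where it was at the start of the episode above 0.025 m or angle between any of shaker, vial, carafe's own z axis and vertical above 0.4 rad).
It also fails if it takes over 72 s, if anything falls off the work surface, if the arm or the gripper's body presses on something with over 40 N, if the wrist force passes 120 N, or if a joint passes its speed limit or range.

## Robot

A 7-joint arm with a two-finger parallel gripper is mounted at the origin on a cart in front of the work surface, level with it; the furniture and walls round the work are solid. World frame = base frame: x ahead of the robot, y to its left, z up, the work surface at z = 0. Lengths are in m, angles in rad, forces in N, time in s.
With the tool pointing down it reaches from about 0.35 to 0.9 m from the base axis. Payload 8.1 kg.
Tool frame: the origin (TCP) lies where the fingers leave the gripper's body, on its centre line; the fingertips stand 66 mm ahead of it and the grasp point (between the pads) lies 47 mm ahead of it (arm.tip_reach is the distance from the TCP to the fingertips, in m); z points along the fingers, y is the direction in which the jaws open and shut (so a half turn about z gives the same grasp; the last joint's range is limited). The gripper opens to 92 mm and grips with 3 to 60 N. Pads are 19 mm wide; open, the fingers measure 130 mm over their backs; the gripper's body (75 mm by 190 mm) begins 47 mm behind the grasp point.
Start: joints at [-1.446, 0.434, 0.025, 1.573, -0.012, 1.134, -0.075], TCP at [0.141, 0.609, 0.292] pointing down, gripper open.
Joint ranges: [-2.62, 2.62], [-0.44, 2.09], [-1.27, 1.32], [0.08, 2.57], [-1.32, 4.46], [0.12, 2], [-2.74, 2.74]. Speed limits (rad/s): [2.22, 2.22, 3.01, 3.01, 3.14, 3.14, 3.14].

## Interface

Orientations are given as a rotation vector (axis times angle).
In Python, from cell import arm gives the robot as it stands.
- The arm moves only by the tool carry_out, never from a script. Its argument "plan" is a list of rows, each a list of 5 numbers: the shift along the world's x, y, z in cm, then the turn about the world's z in rad, then the finger opening in cm, from 0 to 9.18. In form: [[tx, ty, tz, spin, fingers], ...]. A call has 1 to 20 rows; each row is the pose to reach, as a shift and turn from the pose measured when the call began; what a row does not reach only later rows make up. A row lasts 1/10 s, in which the tool goes at most 50 mm and 8.59 degrees, less where a joint would pass 70% of its speed; a pose out of reach is approached as far as the arm can. A call with a gripper value outside its range is refused whole. The fingers move at their own pace and stop on an object; "squeeze" is the grip in N (left out, the last holds). Time passes only in rows, so rows that repeat a pose let the fingers close. It gives the time, the measured TCP pose, the force and the opening at its end, in the units of the state.
- arm.observe(): the state, without advancing time (a new reading comes with each control period).
- arm.get_image(name): name is "scene" or "top" or "wrist"; returns (picture, depth): 400x640x3 uint8, red, green, blue; 400x640 float32, m along the optical axis (not along the pixel's ray), 0 where there is no reading.
- arm.get_calibration(name): a dict with "intrinsics" (3x3 intrinsics, pixels), "rvec" (rotation vector, rad) and "tvec" (3), from world to camera coordinates, as OpenCV has them; the wrist camera has in their place "tool_from_camera" (4x4, takes a point from camera to tool coordinates, whose origin is the TCP and whose axes are the flange's). Camera axes: x right, y down, z forward; pixel columns grow to the right and rows downward; lengths in m; the calibration is good to about 2 mm. The wrist camera is an equidistant fisheye: a pixel r from the principal point sees the ray r / f radians off the axis. A picture is of the moment at which its call begins: read the wrist's pose just before it. get_calibration takes no time and is no camera call.
- arm.sign_off(): hands the job in, once; it reports no verdict.
The state is a dict: "clock": time; "joints": joint angles; "dq": joint speeds; "joint_efforts": joint torques, N m; "position": TCP position; "ee_rot": TCP orientation; "force": force on the tool from outside, world axes, zero at the start; "ft_torque": the same for the moment, N m; "width": opening from 0.0 (shut) to 1.0 (fully open).
Only numpy, scipy, OpenCV 4.12 (cv2) and the standard library are available. Lean on these libraries where they do the work, as an engineer would, in place of code of your own. Each camera call takes 0.05 s, during which the arm holds its last target. There are 200 camera calls.

## Working session

There is one attempt and no reset: what is moved stays moved. The work goes in short steps, Python scripts to look and compute and a tool call to move; the robot and the scene stay as the last step left them, time stands still between calls to the robot, and variables do not carry over. Pictures are saved under pics/ and viewed, about 8 in all and at most 12, crops included, and the job is handed in when it is done.

Besides the shell and the picture viewer there is one more tool, called after "Call:" as a command line: name --pt "numbers of a row" for each row, then --argument value for the rest. carry_out: Moves the arm, as the interface text tells. Its arguments: {"type":"object","properties":{"plan":{"type":"array"},"squeeze":{"type":"number"}},"required":["plan"]}

```bash
mkdir -p pics
cat > h.py <<'E'
import numpy as np, cv2
from cell import arm
from scipy.spatial.transform import Rotation as R
def snap(name, f=None):
    im,d=arm.get_image(name); np.savez(f'{name}.npz',im=im,d=d)
    if f: cv2.imwrite('pics/'+f,im[:,:,::-1])
    return im,d
def cloud(name,d):
    c=arm.get_calibration(name); K=np.array(c['intrinsics']); Rm=R.from_rotvec(np.ravel(c['rvec'])).as_matrix(); t=np.ravel(c['tvec'])
    v,u=np.mgrid[:400,:640]; P=np.stack([(u-K[0,2])/K[0,0]*d,(v-K[1,2])/K[1,1]*d,d],-1)
    return (P-t)@Rm
E
python3 - <<'E'
from h import *
s=arm.observe(); print({k:np.round(v,3) for k,v in s.items()}, arm.tip_reach)
for n in('top','scene'):
    im,d=snap(n,n+'0.png'); 
    c=arm.get_calibration(n); print(c)
    P=cloud(n,d); print(P[200,320],P[100,100],P[300,500])
E
```

```text
{'clock': np.float64(0.0), 'joints': array([-1.446,  0.435,  0.025,  1.574, -0.012,  1.134, -0.075]), 'dq': array([ 0.001,  0.001, -0.   , -0.   , -0.   ,  0.001, -0.002]), 'joint_efforts': array([ 1.0000e-03, -6.6785e+01,  9.8600e-01, -3.1445e+01, -6.0000e-02,
        4.3000e-02,  0.0000e+00]), 'position': array([0.141, 0.608, 0.291]), 'ee_rot': array([-3.570e-01, -3.121e+00,  3.000e-03]), 'force': array([ 1.376, -0.079,  0.1  ]), 'ft_torque': array([-0.025, -0.001,  0.017]), 'width': np.float64(1.0)} 0.0655
{'intrinsics': array([[507.22009488,   0.        , 321.69328116],
       [  0.        , 507.22009488, 200.4884099 ],
       [  0.        ,   0.        ,   1.        ]]), 'rvec': array([ 2.16283589, -2.1833637 ,  0.21136205]), 'tvec': array([-0.06039187,  0.54951817,  1.91124063])}
[ 0.55437612 -0.06035782  0.01554197] [ 1.06421607  0.91924089 -0.30026091] [ 0.11603812 -1.05320235 -0.72905094]
{'intrinsics': array([[402.59232789,   0.        , 316.9988003 ],
       [  0.        , 402.59232789, 202.52932797],
       [  0.        ,   0.        ,   1.        ]]), 'rvec': array([ 1.19809615, -2.25820674,  1.04158205]), 'tvec': array([0.22695529, 0.38299097, 0.98262577])}
[ 6.14641708e-01 -1.58767088e-01 -6.53751331e-05] [1.55604514 0.3348973  0.12607672] [ 0.18692423 -0.95656424 -0.72132403]
```

Run:
```python
import cv2
a=cv2.imread('pics/top0.png'); cv2.imwrite('pics/top0c.png',cv2.resize(a[60:340,120:520],None,fx=2,fy=2,interpolation=cv2.INTER_CUBIC))
```

```text
(no output)
```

View pics/top0c.png

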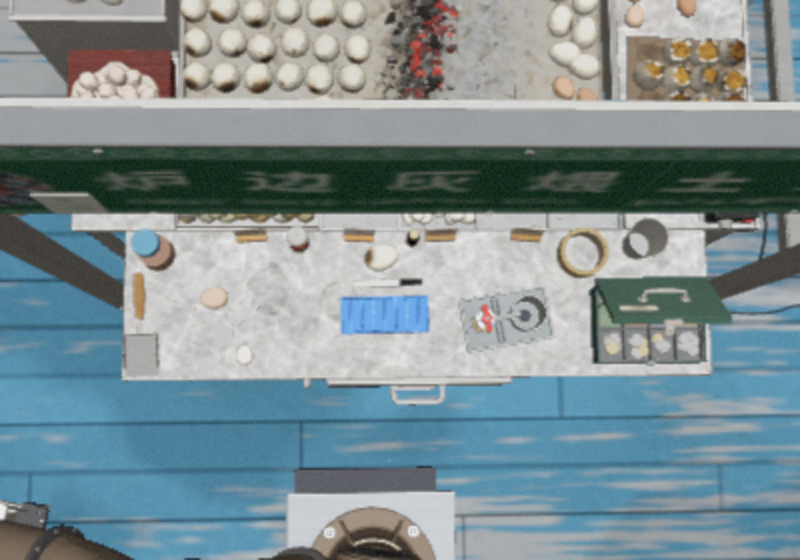

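View pics/scene0.png

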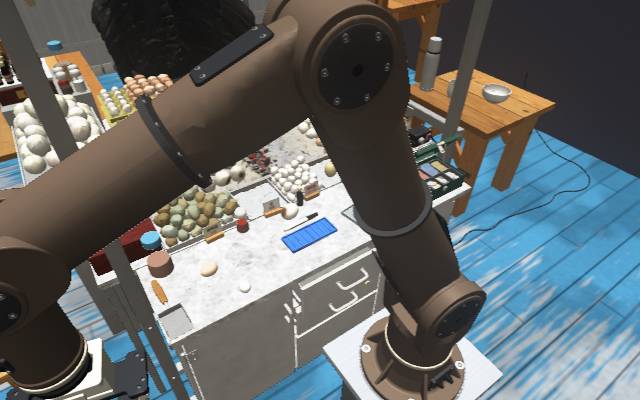

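The top view (2x crop) shows the tray at (385,315), the well with its red tap at (485,320) and its cup at (525,315), the quail egg at (245,355) and the tan egg at (213,297). The spoon isn't discernible. The arm mostly blocks the scene view.

Run:
```python
from h import *
z=np.load('top.npz'); im,d=z['im'],z['d']; P=cloud('top',d)
def p(n,x,y): print(n,np.round(P[60+y//2,120+x//2],3))
for n,x,y in [('tray',385,315),('trayL',343,330),('trayR',428,300),('tap',485,320),('cup',525,315),('wellcorners',460,297),('w2',543,290),('w3',552,338),('w4',470,352),('quail',245,355),('tan',213,297),('goose',380,257),('markerW',365,283),('markerB',412,282),('carafe',146,240),('shaker',298,238),('vial',413,237),('tape',570,252),('counterFL',124,378),('counterFR',710,374),('beam',400,180),('beam2',400,212),('cashlid',660,290),('card',250,236),('sq',140,352),('brown',138,295)]: p(n,x,y)
# tray blue
hsv=cv2.cvtColor(im,cv2.COLOR_RGB2HSV); m=cv2.inRange(hsv,(100,120,100),(125,255,255))
m[:, :280]=0;m[:,350:]=0;m[:200]=0;m[:,:][235:]=0
Q=P[m>0]; Q=Q[np.abs(Q[:,2])<.04]; print(len(Q),Q.mean(0),cv2.minAreaRect((Q[:,:2]*1000).astype(np.float32)))
# spoon search: edges/height in counter region left
c=im[165:255,180:290]; cv2.imwrite('pics/spoonc.png',cv2.resize(c[:,:,::-1],None,fx=6,fy=6,interpolation=cv2.INTER_CUBIC))
```

```text
tray [ 0.488 -0.029  0.012]
trayL [0.458 0.053 0.007]
trayR [ 0.516 -0.115  0.002]
tap [ 0.466 -0.211  0.102]
cup [ 0.486 -0.302  0.015]
wellcorners [ 0.525 -0.179 -0.003]
w2 [ 0.534 -0.341  0.006]
w3 [ 0.441 -0.36  -0.009]
w4 [ 0.414 -0.197 -0.004]
quail [0.412 0.238 0.034]
tan [0.522 0.299 0.04 ]
goose [ 0.595 -0.02   0.06 ]
markerW [0.55  0.01  0.018]
markerB [ 0.552 -0.084  0.007]
carafe [0.611 0.404 0.148]
shaker [0.625 0.134 0.087]
vial [ 0.631 -0.081  0.072]
tape [ 0.612 -0.401 -0.004]
counterFL [ 0.371  0.471 -0.008]
counterFR [ 0.399 -0.932 -0.725]
beam [ 0.485 -0.005  1.116]
beam2 [ 0.484 -0.011  0.986]
cashlid [ 0.513 -0.529  0.158]
card [0.642 0.23  0.017]
sq [0.42  0.44  0.001]
brown [0.53  0.443 0.015]
722 [ 0.48938365 -0.02868651  0.00551668] ((489.4576416015625, -29.156707763671875), (69.14950561523438, 165.31813049316406), 1.0318008661270142)
```

View pics/spoonc.png

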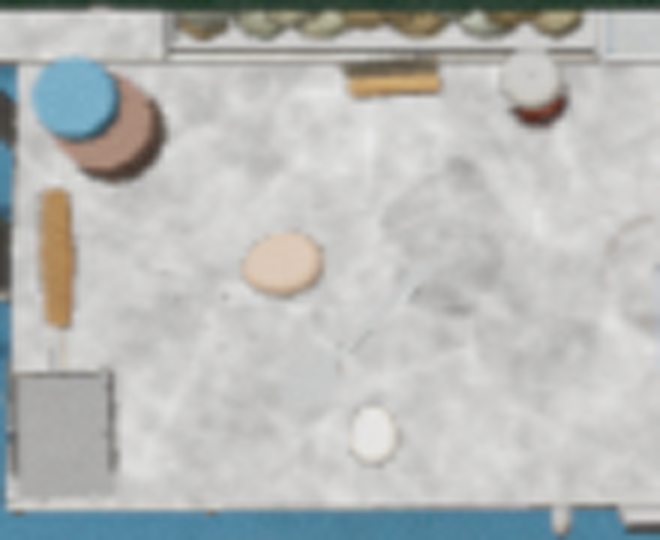

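The spoon shows faintly, with its bowl near crop (312,378) and its handle running to about (430,272). That puts its middle near world (0.48, 0.24). I'll move there for a close wrist look.

Call:
carry_out --pt "4 -6 0 0 9" --pt "10 -12 0 0 9" --pt "16 -19 0 0 9" --pt "22 -26 0 0 9" --pt "27 -32 0 0 9" --pt "29 -36 0 0 9" --pt "29 -36 0 0 9" --pt "29 -36 0 0 9" --pt "29 -36 0 0 9" --pt "29 -36 0 0 9" --pt "29 -36 0 0 9" --pt "29 -36 0 0 9"

```text
clock: 1.3
position: [0.4304, 0.2493, 0.2913]
ee_rot: [-0.356, -3.12, 0.002]
force: [0.6, 0.3, -0.8]
width: 0.98
```

```bash
cat >> h.py <<'E'
def wsnap(f):
    s=arm.observe(); im,d=snap('wrist'); T=np.eye(4); T[:3,:3]=R.from_rotvec(s['ee_rot']).as_matrix(); T[:3,3]=s['position']
    c=arm.get_calibration('wrist'); M=T@np.array(c['tool_from_camera']); K=np.array(c['intrinsics'])
    cv2.imwrite('pics/'+f,im[:,:,::-1]); np.savez('wrist.npz',im=im,d=d,M=M,K=K); print('pos',s['position'],s['ee_rot'],s['clock']); return im,d,M,K
def rays(u,v,M,K):
    x=np.asarray(u,float)-K[0,2]; y=np.asarray(v,float)-K[1,2]; r=np.hypot(x,y)+1e-9; th=r/K[0,0]
    return np.stack([x/r*np.sin(th),y/r*np.sin(th),np.cos(th)],-1)@M[:3,:3].T
def onz(u,v,z,M,K):
    r=rays(u,v,M,K); o=M[:3,3]; return o+r*((z-o[2])/r[...,2])[...,None]
def wproj(p,M,K):
    q=(np.asarray(p,float)-M[:3,3])@M[:3,:3]; h=np.hypot(q[...,0],q[...,1]); th=np.arctan2(h,q[...,2])
    return np.stack([K[0,2]+K[0,0]*th*q[...,0]/h,K[1,2]+K[0,0]*th*q[...,1]/h],-1)
def rectify(im,M,K,x0,x1,y0,y1,z,s,f):  # orthomap of plane z; up=+x, left=+y; s px/m
    xs=np.arange(x1,x0,-1/s); ys=np.arange(y1,y0,-1/s); X,Y=np.meshgrid(xs,ys,indexing='ij')
    q=wproj(np.stack([X,Y,0*X+z],-1),M,K).astype(np.float32)
    o=cv2.remap(im,q[...,0],q[...,1],cv2.INTER_CUBIC); cv2.imwrite('pics/'+f,o[:,:,::-1]); return o
def wcloud(d,M,K):
    v,u=np.mgrid[:400,:640]; r=rays(u,v,M,K); c=r@M[:3,2]; return M[:3,3]+r*(d/c)[...,None]
E
python3 - <<'E'
from h import *
im,d,M,K=wsnap('w1.png'); print(np.round(M,3),K[0])
rectify(im,M,K,.36,.58,.12,.34,0.005,2500,'w1r.png')
E
```

```text
pos [0.43044029 0.2493092  0.29128615] [-3.56419451e-01 -3.12041508e+00  1.97104773e-03] 1.3
[[ 0.226  0.938  0.263  0.359]
 [ 0.974 -0.217 -0.061  0.266]
 [-0.     0.27  -0.963  0.384]
 [ 0.     0.     0.     1.   ]] [309.70691629   0.         315.47522427]
```

View pics/w1r.png

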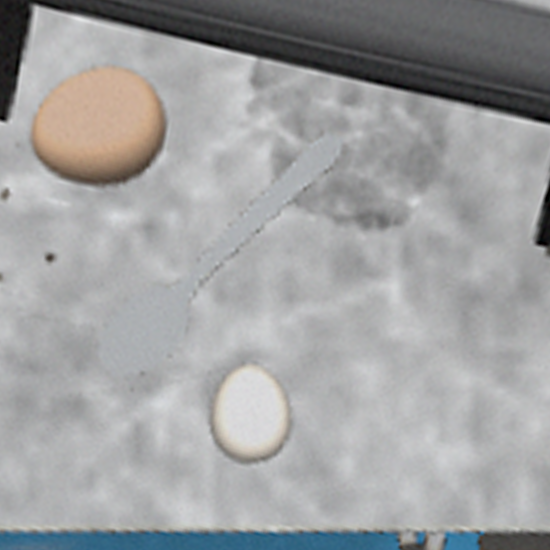

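The rectified wrist view (2500 px/m) shows the spoon clearly. Its handle end is at (338,138) and its bowl front at about (102,362). That puts the middle near (0.48, 0.252), with the bowl pointing at about 134°. I'll go to the well next.

Call:
carry_out --pt "-1 -5 0 0 9" --pt "-2 -10 0 0 9" --pt "-3 -15 0 0 9" --pt "-3 -20 0 0 9" --pt "-3 -25 0 0 9" --pt "-3 -30 0 0 9" --pt "-3 -35 0 0 9" --pt "-3 -40 0 0 9" --pt "-3 -45 0 0 9" --pt "-3 -47 0 0 9" --pt "-3 -47 0 0 9" --pt "-3 -47 0 0 9" --pt "-3 -47 0 0 9"

```text
clock: 2.65
position: [0.4007, -0.218, 0.2911]
ee_rot: [-0.349, -3.121, 0.001]
force: [0.2, -0.4, 0.7]
width: 0.976
```

Run:
```python
from h import *
# spoon refine from view 1
z=np.load('wrist.npz'); im,d,M,K=[z[k] for k in('im','d','M','K')]
o=rectify(im,M,K,.36,.58,.12,.34,0.005,2500,'t.png')
h=cv2.cvtColor(o,cv2.COLOR_RGB2HSV).astype(int); 
print('col bowl',o[320,150],'handle',o[190,265],'counter',o[300,350],o[100,400])
P=wcloud(d,M,K)
for n,(x,y) in dict(bowl=(.45,.281),handle=(.502,.232),counter=(.46,.2)).items():
    u,v=wproj([x,y,0.005],M,K).astype(int); print(n,np.round(P[v,u],4))
np.savez('wrist1.npz',**z)
im,d,M,K=wsnap('w2.png'); P=wcloud(d,M,K)
o=rectify(im,M,K,.38,.56,-.40,-.13,0.098,2500,'w2r.png')
hs=cv2.cvtColor(im,cv2.COLOR_RGB2HSV); red=((hs[...,0]<8)|(hs[...,0]>172))&(hs[...,1]>120)&(hs[...,2]>80)
Q=P[red&(P[...,2]>.1)&(P[...,2]<.115)]; print('red top',len(Q),Q.mean(0)); r=cv2.minAreaRect((Q[:,:2]*1000).astype(np.float32)); print(r,cv2.boxPoints(r))
# cup rim
m=(P[...,2]>.060)&(P[...,2]<.0685)&(P[...,0]>.42)&(P[...,0]<.56)&(P[...,1]<-.25)&(P[...,1]>-.38); Q=P[m]; print('rim',len(Q)); 
if len(Q)>10:
    A=np.c_[2*Q[:,:2],np.ones(len(Q))]; s=np.linalg.lstsq(A,(Q[:,:2]**2).sum(1),rcond=None)[0]; print(s[:2],np.sqrt(s[2]+s[0]**2+s[1]**2), Q[:,2].mean())
```

```text
col bowl [172 178 180] handle [175 176 179] counter [191 192 193] [164 164 165]
bowl [0.4497 0.281  0.0013]
handle [0.4989 0.2318 0.0096]
counter [ 0.4615  0.1988 -0.002 ]
pos [ 0.40067795 -0.21803189  0.29107852] [-3.48620745e-01 -3.12078362e+00  5.94101837e-04] 2.65
red top 296 [ 0.46017097 -0.21663362  0.10684818]
((461.0856628417969, -215.3782196044922), (17.048845291137695, 31.032901763916016), 89.9061050415039) [[ 445.55527 -223.87721]
 [ 476.5881  -223.92805]
 [ 476.61606 -206.87923]
 [ 445.58322 -206.82838]]
rim 251
[ 0.48503352 -0.3016065 ] 0.03335141713537507 0.06653604586960021
```

View pics/w2r.png

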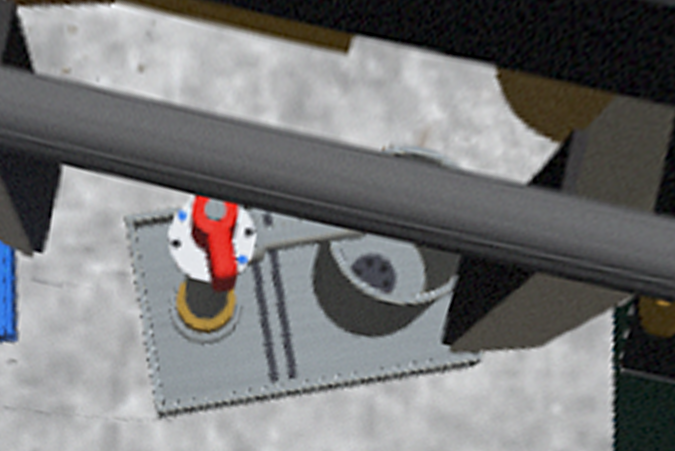

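The rectified view at z=98 mm shows the bar from (208,205) to (224,285), the blue dots at (181,216) and (242,259), and the cup at about (390,265). From the deck edge the well's yaw is about +9.5°. The cup's rim circle fits at (0.485,-0.302), which puts the tap axis at (0.4704,-0.215) with the tap about shut. I'll straddle the bar with the fingers.

Call:
carry_out --pt "3 0.2 -3 0.13 5" --pt "6 0.3 -6 0.26 4" --pt "7 0.3 -9 0.387 4" --pt "7 0.3 -9 0.387 4" --pt "7 0.3 -9 0.387 4" --pt "7 0.3 -11.5 0.387 4" --pt "7 0.3 -13.5 0.387 4" --pt "7 0.3 -13.6 0.387 4" --pt "7 0.3 -13.6 0.387 4" --pt "7 0.3 -13.6 0.387 4" --squeeze 10

```text
clock: 3.7
position: [0.4712, -0.2154, 0.1569]
ee_rot: [-0.256, 3.13, -0.002]
force: [-0.2, -0.2, 0.2]
width: 0.435
```

Run:
```python
from h import *
im,d,M,K=wsnap('w3.png'); print(arm.observe()['force'])
```

```text
pos [ 0.47117813 -0.21544218  0.15687785] [-2.56371964e-01  3.12995793e+00 -2.13405571e-03] 3.7
[-1.17567322 -0.68158627 -0.21191081]
```

View pics/w3.png

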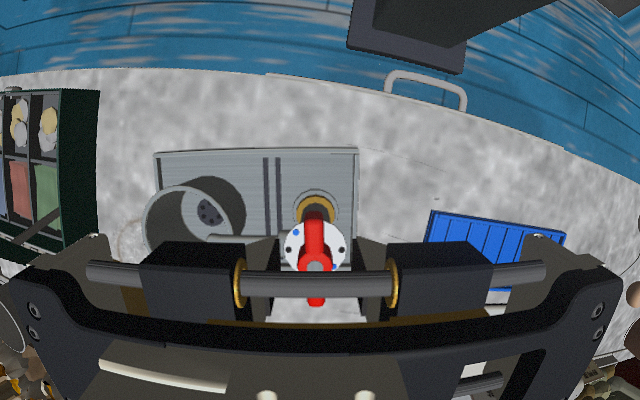

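The bar is at (315,260), centred between the fingers and aligned with them. I'll close and turn it.

Call:
carry_out --pt "0 0 -0.2 0 2" --pt "0 0 -0.2 0 0.5" --pt "0 0 -0.2 0 0.5" --pt "0 0 -0.2 0 0.5" --pt "0 0 -0.2 0 0.5" --pt "0 0 -0.2 0.1 0.5" --pt "0 0 -0.2 0.2 0.5" --pt "0 0 -0.2 0.3 0.5" --pt "0 0 -0.2 0.4 0.5" --pt "0 0 -0.2 0.5 0.5" --pt "0 0 -0.2 0.6 0.5" --pt "0 0 -0.2 0.7 0.5" --pt "0 0 -0.2 0.77 0.5" --pt "0 0 -0.2 0.77 0.5" --pt "0 0 -0.2 0.77 0.5" --pt "0 0 -0.2 0.77 0.5" --squeeze 15

```text
clock: 5.35
position: [0.4715, -0.216, 0.155]
ee_rot: [-1.41, 2.805, -0.003]
force: [1.8, -4.2, 2.7]
width: 0.202
```

```bash
cat >> h.py <<'E'
def barang(im,d,M,K):
    P=wcloud(d,M,K); hs=cv2.cvtColor(im,cv2.COLOR_RGB2HSV)
    red=((hs[...,0]<8)|(hs[...,0]>172))&(hs[...,1]>120)&(hs[...,2]>60)
    Q=P[red&(P[...,2]>.103)&(P[...,2]<.112)&(np.hypot(P[...,0]-.47,P[...,1]+.215)<.04)][:,:2]; c=Q.mean(0); u,s,vt=np.linalg.svd(Q-c,full_matrices=False)
    print('bar',len(Q),c,s/np.sqrt(len(Q)),np.degrees(np.arctan2(vt[0,1],vt[0,0]))%180, 'tap deg',np.degrees(np.arctan2(vt[0,1],vt[0,0]))%180-9.5)
E
python3 - <<'E'
from h import *
z=np.load('wrist.npz'); barang(*[z[k] for k in('im','d','M','K')])
im,d,M,K=wsnap('w4.png'); barang(im,d,M,K); print(arm.observe()['width'])
cv2.imwrite('pics/w4c.png',cv2.resize(im[180:340,180:460,::-1],None,fx=2.5,fy=2.5))
E
```

```text
bar 1234 [ 0.46250054 -0.21705096] [0.01232791 0.00394852] 11.189407655176664 tap deg 1.6894076551766641
pos [ 0.47149271 -0.21604323  0.15495708] [-1.41035015  2.80536391 -0.00293587] 5.35
bar 1282 [ 0.46652596 -0.22233762] [0.01297035 0.00392473] 55.19031288421296 tap deg 45.69031288421296
0.2015490702387832
```

View pics/w4c.png

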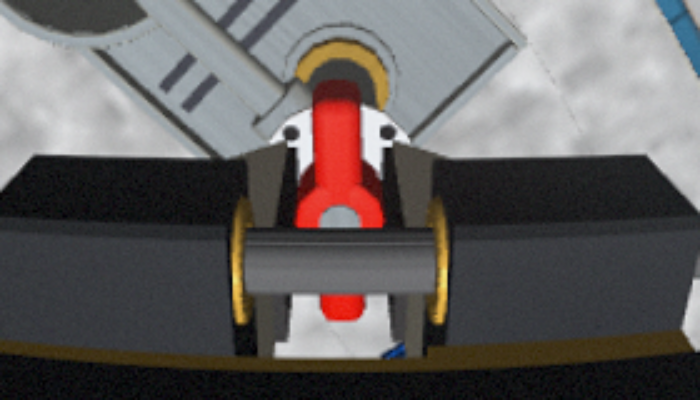

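The fingers hold the tap's hub, which is about 18 mm wide. The bar is in line with the fingers at (340,200) and measures 45.7° open. I'll release and lift straight up.

Call:
carry_out --pt "0 0 0 0 4" --pt "0 0 0 0 4" --pt "0 0 0 0 4" --pt "0 0 2 0 4" --pt "0 0 6 0 4" --pt "0 0 10 0 4" --pt "0 0 10 0 4"

```text
clock: 6.1
position: [0.4737, -0.2163, 0.2597]
ee_rot: [-1.409, 2.8, -0.012]
force: [0.9, 0.3, -0.2]
width: 0.437
```

Run:
```python
from h import *
s=arm.observe(); print(s['joints'],s['width'],s['clock'])
im,d,M,K=wsnap('w5.png'); barang(im,d,M,K)
# cash box / lid extents and tray from this view
P=wcloud(d,M,K); g=(P[...,2]>.1)&(P[...,1]<-.36)&(P[...,1]>-.8)&(P[...,0]>.3)&(P[...,0]<.7)&(d>0); Q=P[g]; print('tall right',len(Q),Q.min(0) if len(Q) else'')
z=np.load('top.npz'); P=cloud('top',z['d']); g=(P[...,2]>.08)&(P[...,2]<.25)&(P[...,1]<-.36)&(P[...,1]>-.8)&(P[...,0]>.36)&(P[...,0]<.6); Q=P[g]; print(len(Q),Q.min(0),Q.max(0))
```

```text
[ 0.52575684  0.31069743 -0.25397899  1.85915546  0.094217    0.97300102
  2.73433697] 0.4369381727093972 6.1
pos [ 0.47372504 -0.21627821  0.25969905] [-1.40912069  2.80023692 -0.01192812] 6.1
bar 708 [ 0.47007812 -0.21696534] [0.01405611 0.00373612] 54.99282196855097 tap deg 45.49282196855097
tall right 2055 [ 0.47469146 -0.56677471  0.10000272]
1543 [ 0.43483432 -0.71769451  0.08001065] [ 0.59881646 -0.42856552  0.24987309]
```

The tap stays at 45.5°. Joint 7 is near its limit, so I'll spin back the negative way on the way to the spoon.

Call:
carry_out --pt "0 4 0 -0.14 4" --pt "0 8 0 -0.28 4" --pt "0 12 0 -0.42 4" --pt "0 16 0 -0.56 4" --pt "0 20 0 -0.7 4" --pt "0 24 0 -0.84 4" --pt "1 28 0 -0.98 4" --pt "2 32 0 -1.12 4" --pt "3 36 0 -1.26 4" --pt "3.2 40 0 -1.4 4" --pt "3.2 44 0 -1.54 4" --pt "3.2 44 -3 -1.66 4" --pt "3.2 44 -7 -1.726 4" --pt "3.2 44 -10 -1.726 4" --pt "3.2 44 -13 -1.726 4" --pt "3.2 44 -14 -1.726 4" --pt "3.2 44 -14 -1.726 4" --pt "3.2 44 -14 -1.726 4"

```text
clock: 7.95
position: [0.5049, 0.2242, 0.1178]
ee_rot: [-1.214, -2.897, 0.01]
force: [-0.3, -0.3, 0.3]
width: 0.433
```

Run:
```python
from h import *
im,d,M,K=wsnap('w6.png'); s=arm.observe(); print(s['joints'])
cv2.imwrite('pics/w6c.png',cv2.resize(im[100:340,120:520,::-1],None,fx=2,fy=2))
```

```text
pos [0.50486437 0.22418183 0.11780474] [-1.21378787 -2.89678702  0.01048474] 7.95
[-0.43415085  0.53121394 -0.11318518  1.92081762  0.09439357  0.69914122
  0.17263367]
```

View pics/w6c.png

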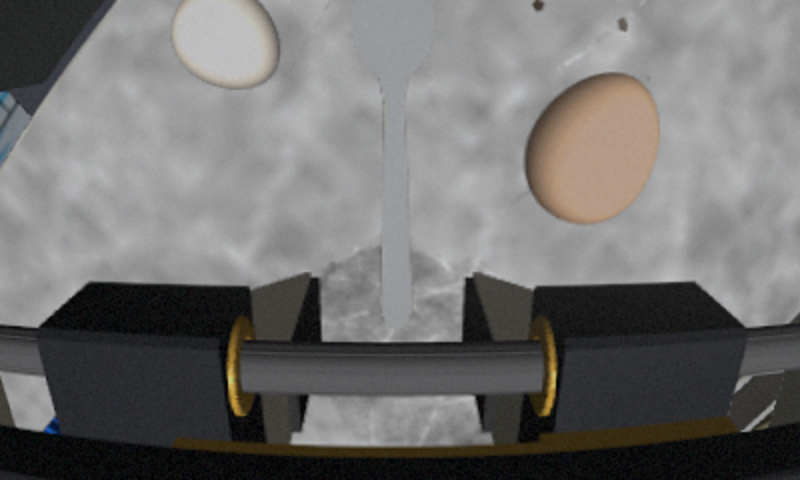

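The spoon lies straight between the open fingers. Its handle end is at crop (398,322), its neck is at (395,78), and the eggs are clear of it. I'll compute where that sits relative to the grasp.

Run:
```python
from h import *
z=np.load('wrist.npz'); M,K=z['M'],z['K']
a=onz(120+398/2,100+322/2,.002,M,K); b=onz(120+395/2,100+82/2,.010,M,K)
print(a,b,np.degrees(np.arctan2(b[1]-a[1],b[0]-a[0])),np.linalg.norm(b-a))
dr=(b-a)[:2]/np.linalg.norm((b-a)[:2]); p=np.array([.50486,.22418]); print('grip along from tail',(p-a[:2])@dr,'lateral',np.cross(dr,p-a[:2]), 'origin',a[:2]+.067*dr)
```

```text
[0.52640184 0.20512311 0.002     ] [0.46342061 0.26734392 0.01      ] 135.34799024572376 0.08889355717603664
grip along from tail 0.028717780586912503 lateral 0.0015827396926175012 origin [0.47873882 0.25221065]<stdin>:5: DeprecationWarning: Arrays of 2-dimensional vectors are deprecated. Use arrays of 3-dimensional vectors instead. (deprecated in NumPy 2.0)
```

Call:
carry_out --pt "0.1 0 -2 0.015 3" --pt "0.1 0 -4 0.015 3" --pt "0.1 0 -4.9 0.015 3" --pt "0.1 0 -4.9 0.015 3" --pt "0.1 0 -4.9 0.015 3" --pt "0.1 0 -4.9 0.015 3"

```text
clock: 8.6
position: [0.5068, 0.2246, 0.0704]
ee_rot: [1.192, 2.905, -0.007]
force: [-0.6, -0.6, 0.2]
width: 0.328
```

Call:
carry_out --pt "-0.1 0 -0.25 0 3" --pt "-0.1 0 -0.25 0 2" --pt "-0.1 0 -0.25 0 0.3" --pt "-0.1 0 -0.25 0 0.3" --pt "-0.1 0 -0.25 0 0.3" --pt "-0.1 0 -0.25 0 0.3" --pt "-0.1 0 -0.25 0 0.3" --squeeze 8

```text
clock: 9.3
position: [0.5059, 0.2247, 0.068]
ee_rot: [1.192, 2.905, -0.007]
force: [-0.8, 0.4, 0.0]
width: 0.094
```

Call:
carry_out --pt "-0.1 0 -0.1 0 0.3" --pt "-0.1 0 0.5 0 0.3" --pt "-0.1 0 2 0 0.3" --pt "-0.1 0 4 0 0.3" --pt "-0.1 0 7 0 0.3" --pt "-0.1 0 10 0 0.3" --pt "-0.1 0 13 0 0.3" --pt "-0.1 0 13 0 0.3" --pt "-0.1 0 13 0 0.3"

```text
clock: 10.2
position: [0.5049, 0.2247, 0.1986]
ee_rot: [1.192, 2.905, -0.005]
force: [0.4, -1.1, -0.7]
width: 0.096
```

Run:
```python
from h import *
im,d,M,K=wsnap('w7.png'); s=arm.observe(); print(s['width'],s['force'])
P=wcloud(d,M,K); p=s['position']; dr=np.array([-.711,.703])
al=(P[...,:2]-p[:2])@dr; la=(P[...,:2]-p[:2])@np.array([-.703,-.711])
for a in range(-20,120,10):
    g=(d>0)&(abs(al*1000-a)<5)&(abs(la)<.018)&(P[...,2]>.03)&(P[...,2]<p[2]-.05)
    if g.sum()>3: print(a,g.sum(),np.round(np.median(P[g][:,2])-p[2]+.0655,4),np.round(la[g].min(),3),np.round(la[g].max(),3))
cv2.imwrite('pics/w7c.png',cv2.resize(im[20:340,120:520,::-1],None,fx=1.8,fy=1.8))
```

```text
pos [0.50494926 0.22471164 0.1985938 ] [ 1.19183775  2.90452793 -0.00524893] 10.2
0.09707879267604971 [-1.36710541  0.45926608 -0.317484  ]
-10 88 0.0049 -0.005 0.004
0 263 0.006 -0.005 0.004
10 609 0.0078 -0.018 0.017
20 313 0.0088 -0.005 0.004
30 309 0.01 -0.005 0.004
40 275 0.0106 -0.004 0.004
50 271 0.0103 -0.004 0.003
60 425 0.0072 -0.009 0.008
70 921 0.0029 -0.013 0.012
80 1042 0.001 -0.014 0.013
90 983 0.0018 -0.013 0.013
100 529 0.0044 -0.01 0.01
```

View pics/w7c.png

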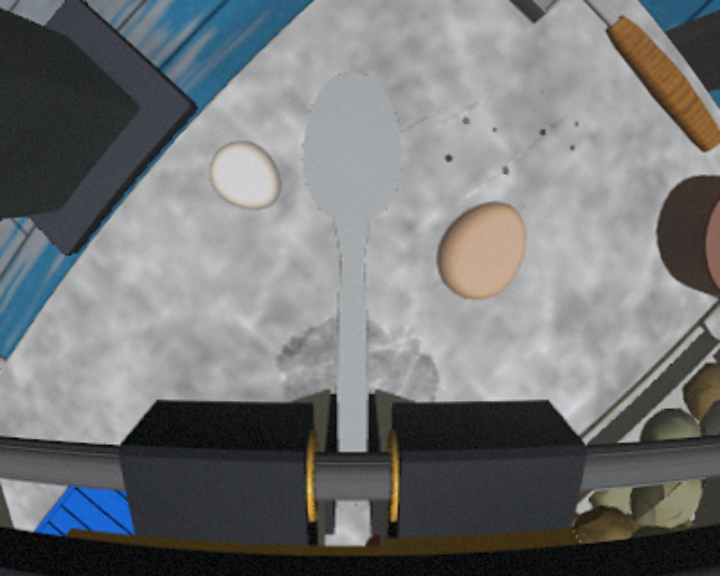

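The spoon is held level by its handle at spoon x≈-38, and the bowl is straight ahead at crop (352,145). It must be tilted bowl-down to fit in the cup. First I'll see whether it droops at the lowest grip.

Call:
carry_out --pt "0 0 3 0 0.3" --pt "0 0 6 0 0.3" --pt "0 0 8 0 0.3" --pt "0 0 8 0 0.3" --pt "0 0 8 0 0.3" --pt "0 0 8 0 0.3" --squeeze 3

```text
clock: 10.85
position: [0.5037, 0.224, 0.2759]
ee_rot: [-1.192, -2.905, 0.011]
force: [-0.8, -0.3, -0.8]
width: 0.103
```

```bash
cat >> h.py <<'E'
def prof(f='p.png'):
    im,d,M,K=wsnap(f); s=arm.observe(); P=wcloud(d,M,K); p=s['position']
    Rm=R.from_rotvec(s['ee_rot']).as_matrix(); q=(P-p)@Rm   # tool coords
    print('w',s['width'],'F',np.round(s['force'],1),'bowl dir deg',np.degrees(np.arctan2(Rm[1,0],Rm[0,0])))
    for a in range(-30,125,8):
        g=(d>0)&(abs(q[...,0]*1000-a)<3)&(abs(q[...,1])<.005)&(q[...,2]>.045)&(q[...,2]<.17)&(P[...,2]>.02)
        if g.sum()>3: print(a,g.sum(),'below tips %.4f'%(np.median(q[g][:,2])-.0655),end=' | ')
    print()
E
python3 -c "
from h import *
prof()"
```

```text
pos [0.50373863 0.22402155 0.27589381] [-1.19207448 -2.90545985  0.01119118] 10.85
w 0.09967426610815106 F [ 0.2 -0.8 -1.1] bowl dir deg 135.38272946669267
-30 14 below tips -0.0009 | -6 123 below tips -0.0041 | 2 185 below tips -0.0053 | 10 203 below tips -0.0064 | 18 185 below tips -0.0072 | 26 197 below tips -0.0081 | 34 177 below tips -0.0088 | 42 167 below tips -0.0091 | 50 152 below tips -0.0086 | 58 205 below tips -0.0065 | 66 241 below tips -0.0025 | 74 239 below tips 0.0016 | 82 220 below tips 0.0024 | 90 240 below tips 0.0017 | 98 248 below tips -0.0011 | 106 11 below tips -0.0033 |
```

It holds with only about 1° of droop. I'll tilt it by resting the handle's tail on the cup's near rim and lowering a little.

Call:
carry_out --pt "-0.5 -4 0 0.06 0.3" --pt "-1 -8 0 0.12 0.3" --pt "-1.5 -12 0 0.18 0.3" --pt "-2 -16 0 0.24 0.3" --pt "-2.5 -20 0 0.3 0.3" --pt "-3 -24 0 0.36 0.3" --pt "-3.5 -28 0 0.42 0.3" --pt "-4 -32 0 0.48 0.3" --pt "-4.5 -36 0 0.54 0.3" --pt "-5 -40 0 0.6 0.3" --pt "-5.5 -44 0 0.66 0.3" --pt "-6 -48 0 0.72 0.3" --pt "-6.5 -51 0 0.78 0.3" --pt "-6.7 -52.6 -2 0.78 0.3" --pt "-6.7 -52.6 -5 0.78 0.3" --pt "-6.7 -52.6 -8 0.78 0.3" --pt "-6.7 -52.6 -10 0.78 0.3" --pt "-6.7 -52.6 -11 0.78 0.3" --pt "-6.7 -52.6 -11 0.78 0.3" --pt "-6.7 -52.6 -11 0.78 0.3" --squeeze 6

```text
clock: 12.9
position: [0.4371, -0.302, 0.1664]
ee_rot: [-0.002, 3.14, -0.011]
force: [-0.6, -0.8, 0.6]
width: 0.097
```

```bash
python3 -c "
from h import *
prof('p2.png')
z=np.load('wrist.npz'); im,d,M,K=[z[k] for k in('im','d','M','K')]; barang(im,d,M,K)
P=wcloud(d,M,K); m=(P[...,2]>.060)&(P[...,2]<.070)&(np.hypot(P[...,0]-.485,P[...,1]+.3016)<.045)&(d>0); Q=P[m]; print(len(Q),Q.min(0),Q.max(0))
A=np.c_[2*Q[:,:2],np.ones(len(Q))]; s=np.linalg.lstsq(A,(Q[:,:2]**2).sum(1),rcond=None)[0]; print(s[:2],np.sqrt(s[2]+s[0]**2+s[1]**2), Q[:,2].mean())
cv2.imwrite('pics/p2c.png',cv2.resize(im[20:360,120:520,::-1],None,fx=1.7,fy=1.7))
"
```

```text
pos [ 0.43707463 -0.30203008  0.16635051] [-2.21017001e-03  3.13961733e+00 -1.10837470e-02] 12.9
w 0.09700405206883257 F [-0.2 -0.4 -0.7] bowl dir deg -179.917822555372
-30 14 below tips -0.0003 | -6 123 below tips -0.0038 | 2 161 below tips -0.0049 | 10 196 below tips -0.0061 | 18 176 below tips -0.0070 | 26 192 below tips -0.0077 | 34 173 below tips -0.0085 | 42 165 below tips -0.0088 | 50 154 below tips -0.0083 | 58 201 below tips -0.0063 | 66 240 below tips -0.0023 | 74 229 below tips 0.0017 | 82 211 below tips 0.0028 | 90 231 below tips 0.0019 | 98 256 below tips -0.0011 | 106 14 below tips -0.0028 | 
bar 610 [ 0.47302153 -0.21188076] [0.00967528 0.00419919] 57.02493715821903 tap deg 47.52493715821903
51 [ 0.51381003 -0.31350843  0.06005819] [ 0.51688652 -0.29072236  0.06420159]
[ 0.49320633 -0.30207135] 0.02382585391042551 0.0612784377148148
```

The tail tip extends about 29 mm behind the grasp and rim contact is expected at TCP z≈0.133. I'll lower slowly at minimum grip.

Call:
carry_out --pt "0 0 -1 0 0.3" --pt "0 0 -2 0 0.3" --pt "0 0 -2.5 0 0.3" --pt "0 0 -2.8 0 0.3" --pt "0 0 -3.1 0 0.3" --pt "0 0 -3.4 0 0.3" --pt "0 0 -3.6 0 0.3" --pt "0 0 -3.8 0 0.3" --pt "0 0 -3.9 0 0.3" --pt "0 0 -3.9 0 0.3" --squeeze 3

```text
clock: 13.95
position: [0.4374, -0.3022, 0.1278]
ee_rot: [-0.002, 3.139, -0.012]
force: [-0.2, 0.4, 0.0]
width: 0.103
```

```bash
python3 -c "
from h import *
prof('p3.png')"
```

```text
pos [ 0.43735229 -0.30222451  0.12777511] [-2.15404964e-03  3.13865586e+00 -1.19433929e-02] 13.95
w 0.09456818063477422 F [-0.6 -0.1  0.5] bowl dir deg -179.91929610154045
-30 44 below tips -0.0092 | -22 33 below tips -0.0092 | -6 112 below tips -0.0062 | 2 193 below tips -0.0055 | 10 216 below tips -0.0045 | 18 190 below tips -0.0030 | 26 174 below tips -0.0017 | 34 162 below tips -0.0002 | 42 157 below tips 0.0017 | 50 139 below tips 0.0043 | 58 181 below tips 0.0090 | 66 195 below tips 0.0173 | 74 197 below tips 0.0226 | 82 179 below tips 0.0247 | 90 183 below tips 0.0248 | 98 139 below tips 0.0241 |
```

The tail press works: the spoon is tilted about 14°. I'll continue toward about 32°.

Call:
carry_out --pt "-0.05 0 -0.15 0 0.3" --pt "-0.05 0 -0.3 0 0.3" --pt "-0.05 0 -0.45 0 0.3" --pt "-0.05 0 -0.55 0 0.3" --pt "-0.05 0 -0.55 0 0.3"

```text
clock: 14.5
position: [0.4367, -0.3021, 0.1221]
ee_rot: [-0.002, 3.139, -0.012]
force: [0.1, 0.9, 0.1]
width: 0.097
```

```bash
python3 -c "
from h import *
prof('p4.png')"
```

```text
pos [ 0.43672112 -0.30214888  0.12212003] [-2.20528215e-03  3.13903014e+00 -1.16263927e-02] 14.5
w 0.10251318241145423 F [ 0.1 -0.1  0.3] bowl dir deg -179.92171660978704
-22 180 below tips -0.0168 | -6 85 below tips -0.0085 | 2 221 below tips -0.0056 | 10 235 below tips -0.0020 | 18 184 below tips 0.0020 | 26 166 below tips 0.0061 | 34 156 below tips 0.0108 | 42 133 below tips 0.0156 | 50 148 below tips 0.0235 | 58 57 below tips 0.0348 |
```

The tilt is now about 33°. I'll lift, move over the far side of the cup and measure before dipping.

Call:
carry_out --pt "0 0 0 0 0.3" --pt "0 0 1 0 0.3" --pt "0 0 4 0 0.3" --pt "0 0 8 0 0.3" --pt "0 0 10 0 0.3" --pt "3 -0.1 10 0 0.3" --pt "6 -0.2 10 0 0.3" --pt "9 -0.2 10 0 0.3" --pt "11.6 -0.2 10 0 0.3" --pt "11.6 -0.2 10 0 0.3" --pt "11.6 -0.2 10 0 0.3" --pt "11.6 -0.2 10 0 0.3" --squeeze 6

```text
clock: 15.75
position: [0.5517, -0.3045, 0.2224]
ee_rot: [-0.001, 3.14, -0.012]
force: [-0.2, -0.1, -1.1]
width: 0.098
```

```bash
python3 -c "
from h import *
prof('p5.png')
z=np.load('wrist.npz'); im,d,M,K=[z[k] for k in('im','d','M','K')]; barang(im,d,M,K); P=wcloud(d,M,K)
m=(P[...,2]>.060)&(P[...,2]<.071)&(np.hypot(P[...,0]-.485,P[...,1]+.3016)<.042)&(d>0); Q=P[m]
A=np.c_[2*Q[:,:2],np.ones(len(Q))]; s=np.linalg.lstsq(A,(Q[:,:2]**2).sum(1),rcond=None)[0]; print(len(Q),s[:2],np.sqrt(s[2]+s[0]**2+s[1]**2), Q[:,2].mean())
g=(P[...,2]>.085)&(P[...,2]<.2)&(P[...,0]<.53)&(P[...,0]>.42)&(abs(P[...,1]+.304)<.03)&(d>0); Q=P[g]; i=Q[:,0]<Q[:,0].min()+.004; print('tip',Q[i].mean(0), 'ylims',Q[:,1].min(),Q[:,1].max())
cv2.imwrite('pics/p5c.png',cv2.resize(im[20:360,120:520,::-1],None,fx=1.7,fy=1.7))
"
```

```text
pos [ 0.55166179 -0.30447258  0.22242765] [-9.34277908e-04  3.13974754e+00 -1.18883598e-02] 15.75
w 0.09708922739848384 F [0.2 0.1 0.2] bowl dir deg -179.9810022911866
-22 176 below tips -0.0166 | -6 86 below tips -0.0083 | 2 204 below tips -0.0055 | 10 243 below tips -0.0018 | 18 183 below tips 0.0020 | 26 163 below tips 0.0062 | 34 176 below tips 0.0109 | 42 137 below tips 0.0158 | 50 153 below tips 0.0236 | 58 160 below tips 0.0376 | 66 143 below tips 0.0448 | 74 143 below tips 0.0486 | 82 143 below tips 0.0505 | 98 93 below tips 0.0894 | 
bar 979 [ 0.47120453 -0.21742888] [0.01395416 0.00385279] 55.006202067279546 tap deg 45.506202067279546
1442 [ 0.48547916 -0.30223766] 0.032712528933944704 0.06685060033255462
tip [ 0.46646565 -0.30405387  0.10597077] ylims -0.31788079392244506 -0.290519083737452
```

View pics/p5c.png

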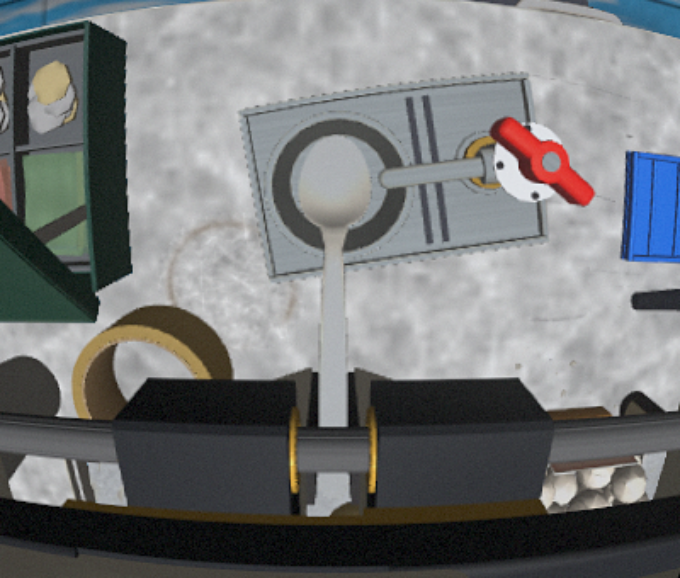

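The bowl hangs over the cup at crop (335,180), clear of the spout end at (385,180). The tap is at 45.5°. The tip is at (0.4665,-0.304,0.106), 19 mm from the cup centre. I'll dip it 30 mm below the rim, hold for over 1 s, and raise.

Call:
carry_out --pt "0 0 -2 0 0.3" --pt "0 0 -3.5 0 0.3" --pt "0 0 -5 0 0.3" --pt "0 0 -6.2 0 0.3" --pt "0 0 -7 0 0.3" --pt "0 0 -7.1 0 0.3" --pt "0 0 -7.1 0 0.3" --pt "0 0 -7.1 0 0.3" --pt "0 0 -7.1 0 0.3"

```text
clock: 16.7
position: [0.5519, -0.3047, 0.1522]
ee_rot: [-0.001, 3.139, -0.013]
force: [-0.4, -0.1, 0.1]
width: 0.1
```

```bash
python3 -c "
from h import *
prof('p6.png')"
```

```text
pos [ 0.55192177 -0.3046996   0.15215739] [-5.71639721e-04  3.13859113e+00 -1.26311204e-02] 16.7
w 0.09982921302473123 F [-0.2  1.2 -0.1] bowl dir deg -179.97722334969913
-22 180 below tips -0.0167 | -6 89 below tips -0.0085 | 2 204 below tips -0.0055 | 10 237 below tips -0.0019 | 18 175 below tips 0.0019 | 26 169 below tips 0.0061 | 34 220 below tips 0.0110 | 42 137 below tips 0.0156 | 50 150 below tips 0.0233 | 58 161 below tips 0.0375 | 66 144 below tips 0.0449 | 74 138 below tips 0.0486 | 82 135 below tips 0.0504 | 98 285 below tips 0.0267 |
```

The profile is unchanged, so the tip is about 30 mm below the rim with no contact. I'll hold for about 1 s, then lift out.

Call:
carry_out --pt "0 0 0 0 0.3" --pt "0 0 0 0 0.3" --pt "0 0 0 0 0.3" --pt "0 0 0 0 0.3" --pt "0 0 0 0 0.3" --pt "0 0 0 0 0.3" --pt "0 0 0 0 0.3" --pt "0 0 0 0 0.3" --pt "0 0 1.5 0 0.3" --pt "0 0 3 0 0.3" --pt "0 0 5 0 0.3" --pt "0 0 7.5 0 0.3" --pt "0 0 10 0 0.3" --pt "0 0 10.5 0 0.3" --pt "0 0 10.5 0 0.3"

```text
clock: 18.25
position: [0.5523, -0.3049, 0.2587]
ee_rot: [-0.001, 3.136, -0.014]
force: [-0.2, -0.7, -1.3]
width: 0.098
```

Call:
carry_out --pt "-0.5 2 0 -0.1 0.3" --pt "-1.2 5 0 -0.22 0.3" --pt "-2 8 0 -0.34 0.3" --pt "-2.8 11 0 -0.46 0.3" --pt "-3.6 14 0 -0.58 0.3" --pt "-4.4 17 0 -0.7 0.3" --pt "-5.2 20 0 -0.82 0.3" --pt "-5.8 22 0 -0.94 0.3" --pt "-6.2 24 0 -1.06 0.3" --pt "-6.2 25 0 -1.18 0.3" --pt "-6.2 25.5 0 -1.3 0.3" --pt "-6.2 25.5 0 -1.42 0.3" --pt "-6.2 25.5 0 -1.54 0.3" --pt "-6.2 25.5 -2 -1.57 0.3" --pt "-6.2 25.5 -5 -1.57 0.3" --pt "-6.2 25.5 -8 -1.57 0.3" --pt "-6.2 25.5 -8 -1.57 0.3" --pt "-6.2 25.5 -8 -1.57 0.3"

```text
clock: 20.05
position: [0.4898, -0.05, 0.1785]
ee_rot: [-2.217, -2.219, 0.019]
force: [0.8, 1.4, 0.3]
width: 0.095
```

```bash
python3 -c "
from h import *
prof('p7.png'); print(arm.observe()['joints'])
z=np.load('wrist.npz'); im,d,M,K=[z[k] for k in('im','d','M','K')]; P=wcloud(d,M,K)
hs=cv2.cvtColor(im,cv2.COLOR_RGB2HSV); m=cv2.inRange(hs,(105,130,60),(125,255,255))>0
m&=(d>0)&(P[...,2]>-.006)&(P[...,2]<.02)&(np.hypot(P[...,0]-.49,P[...,1]+.03)<.12)
Q=P[m]; r=cv2.minAreaRect((Q[:,:2]*1000).astype(np.float32)); print(len(Q),r,np.round(cv2.boxPoints(r)),np.median(Q[:,2]))
cv2.imwrite('pics/p7c.png',cv2.resize(im[20:360,100:540,::-1],None,fx=1.6,fy=1.6))
"
```

```text
pos [ 0.48977078 -0.05001833  0.17846633] [-2.21749799 -2.21949616  0.01888536] 20.05
w 0.10429872763114688 F [0.3 0.  0.1] bowl dir deg 90.0604655199428
-22 170 below tips -0.0157 | -6 70 below tips -0.0073 | 2 200 below tips -0.0047 | 10 252 below tips -0.0013 | 18 170 below tips 0.0027 | 26 172 below tips 0.0069 | 34 159 below tips 0.0113 | 42 142 below tips 0.0162 | 50 146 below tips 0.0243 | 58 166 below tips 0.0382 | 66 160 below tips 0.0457 | 74 136 below tips 0.0496 | 82 125 below tips 0.0512 | 90 10 below tips 0.0520 | 
[-0.18500544  0.36312254  0.22467009  2.03161177 -0.10602376  0.76707622
  0.1036459 ]
10124 ((490.6578369140625, -15.334197998046875), (73.31558227539062, 148.15899658203125), 1.2522612810134888) [[452.  58.]
 [456. -90.]
 [529. -89.]
 [526.  60.]] 0.004775323044505481
```

View pics/p7c.png

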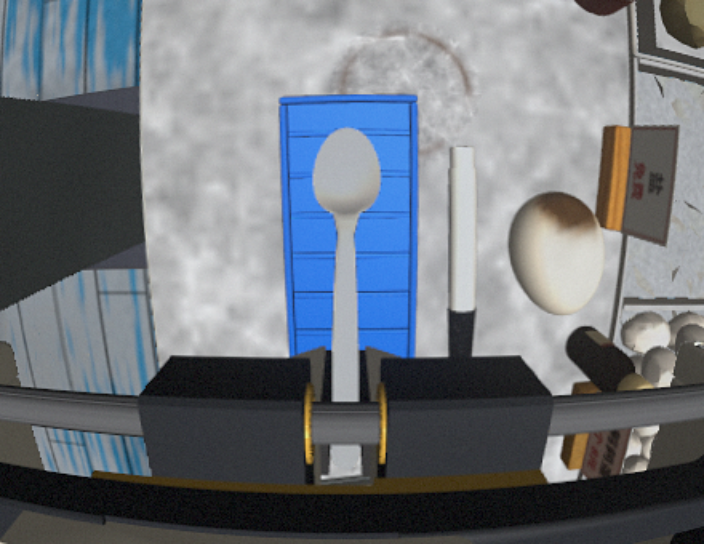

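The spoon hangs over the tray's centre line, with its bowl at crop (347,170). The tray's far end is at row 97, and the marker at (462,250) and the goose egg are clear. The tray centre comes out at about (0.491,-0.028). I'll lower, backing off along -y as the bowl lands and the spoon levels.

Call:
carry_out --pt "0.1 -0.2 -2 0 0.3" --pt "0.1 -0.2 -4 0 0.3" --pt "0.1 -0.2 -4.8 0 0.3" --pt "0.1 -0.2 -5.3 0 0.3" --pt "0.1 -0.5 -5.8 0 0.3" --pt "0.1 -0.8 -6.3 0 0.3" --pt "0.1 -1 -6.8 0 0.3" --pt "0.1 -1.15 -7.3 0 0.3" --pt "0.1 -1.3 -7.8 0 0.3" --pt "0.1 -1.4 -8.3 0 0.3" --pt "0.1 -1.4 -8.3 0 0.3" --squeeze 3

```text
clock: 21.2
position: [0.4911, -0.0641, 0.0956]
ee_rot: [-2.218, -2.22, 0.017]
force: [0.1, -0.9, 0.3]
width: 0.095
```

```bash
sed -i 's/(P\[...,2\]>.02)/(P[...,2]>.009)/' h.py; python3 -c "
from h import *
prof('p8.png')"
```

```text
pos [ 0.49114554 -0.06413776  0.09563292] [-2.21817889 -2.21983915  0.01748803] 21.2
w 0.09587560301663517 F [-0.2  0.2 -1.3] bowl dir deg 90.05154637908257
-30 58 below tips -0.0082 | -22 25 below tips -0.0083 | -6 98 below tips -0.0063 | 2 194 below tips -0.0058 | 10 216 below tips -0.0051 | 18 186 below tips -0.0042 | 26 179 below tips -0.0033 | 34 168 below tips -0.0020 | 42 160 below tips -0.0005 | 50 143 below tips 0.0019 | 58 190 below tips 0.0062 | 66 212 below tips 0.0137 | 74 195 below tips 0.0184 | 82 146 below tips 0.0203 | 90 134 below tips 0.0202 | 98 162 below tips 0.0194 | 122 85 below tips 0.0185 |
```

The spoon is levelling as planned, with about 11° left. I'll continue to level.

Call:
carry_out --pt "0 -0.1 -0.5 0 0.3" --pt "0 -0.2 -1 0 0.3" --pt "0 -0.2 -1.4 0 0.3" --pt "0 -0.2 -1.7 0 0.3" --pt "0 -0.2 -1.9 0 0.3" --pt "0 -0.2 -1.9 0 0.3" --pt "0 -0.2 -1.9 0 0.3" --pt "0 -0.2 -1.9 0 0.3"

```text
clock: 22.05
position: [0.4913, -0.066, 0.0771]
ee_rot: [-2.218, -2.22, 0.017]
force: [-0.6, -0.2, 0.5]
width: 0.099
```

```bash
python3 -c "
from h import *
prof('p9.png')"
```

```text
pos [ 0.49134875 -0.06599559  0.07706075] [-2.21819029 -2.22015424  0.01690603] 22.05
w 0.09769934801858972 F [-1.2 -0.5 -0.9] bowl dir deg 90.05571553341616
-30 30 below tips -0.0020 | -6 106 below tips -0.0054 | 2 178 below tips -0.0066 | 10 196 below tips -0.0076 | 18 190 below tips -0.0085 | 26 193 below tips -0.0093 | 34 185 below tips -0.0100 | 42 165 below tips -0.0102 | 50 154 below tips -0.0098 | 58 207 below tips -0.0076 | 66 258 below tips -0.0033 | 74 218 below tips 0.0006 | 82 200 below tips 0.0014 | 90 225 below tips 0.0003 | 98 251 below tips -0.0025 | 106 11 below tips -0.0028 | 122 149 below tips -0.0002 |
```

The spoon is level and resting on the ribs. I'll open a little, lift away and check.

Call:
carry_out --pt "0 0 0 0 1.5" --pt "0 0 0 0 2" --pt "0 0 0 0 2" --pt "0 0 0 0 2" --pt "0 0 1 0 2" --pt "0 0 3 0 2" --pt "0 0 6 0 2" --pt "0 0 10 0 3" --pt "0 0 14 0 4" --pt "0 0 17 0 4" --pt "0 0 17 0 4"

```text
clock: 23.2
position: [0.4932, -0.0663, 0.2518]
ee_rot: [2.219, 2.221, -0.008]
force: [0.9, -0.1, -0.4]
width: 0.435
```

```bash
python3 -c "
from h import *
im,d,M,K=wsnap('w8.png'); print(arm.observe()['joints'],arm.observe()['width'])
o=rectify(im,M,K,.43,.55,-.13,.07,.010,3500,'w8r.png')
P=wcloud(d,M,K); hs=cv2.cvtColor(im,cv2.COLOR_RGB2HSV); m=(hs[...,1]<70)&(d>0)&(abs(P[...,0]-.4905)<.03)&(abs(P[...,1]+.028)<.08)&(P[...,2]<.035)&(P[...,2]>.004)
Q=P[m]; 
for y in np.arange(-.1,.05,.01):
    q=Q[abs(Q[:,1]-y)<.003]
    if len(q)>3: print(round(y,3),len(q),np.round(q.mean(0),4),np.round(np.ptp(q[:,0]),4))
print(Q[:,1].min(),Q[:,1].max())
"
```

```text
pos [ 0.49323203 -0.06631554  0.25178927] [ 2.21925148  2.22055642 -0.00797643] 23.2
[-0.17843397  0.27261624  0.24996692  1.94864316 -0.07620045  0.93441264
  0.10921122] 0.43238128739928006
-0.09 45 [ 0.4901 -0.0899  0.0113] 0.0102
-0.08 50 [ 0.4903 -0.0803  0.0126] 0.01
-0.07 44 [ 0.4898 -0.0699  0.0138] 0.009
-0.06 44 [ 0.4903 -0.0601  0.0162] 0.0076
-0.05 40 [ 0.4903 -0.0502  0.0178] 0.0075
-0.04 39 [ 0.4898 -0.04    0.019 ] 0.0064
-0.03 42 [ 0.4898 -0.03    0.0201] 0.0063
-0.02 30 [ 0.4903 -0.02    0.0202] 0.0052
-0.01 39 [ 0.49   -0.0099  0.0189] 0.0063
-0.0 88 [4.9e-01 3.0e-04 1.4e-02] 0.02
0.01 145 [0.4902 0.01   0.0113] 0.0257
0.02 130 [0.4899 0.0199 0.0113] 0.0242
0.03 106 [0.4903 0.0301 0.0138] 0.0199
-0.09618534741971922 0.036011940612104706
```

View pics/w8r.png

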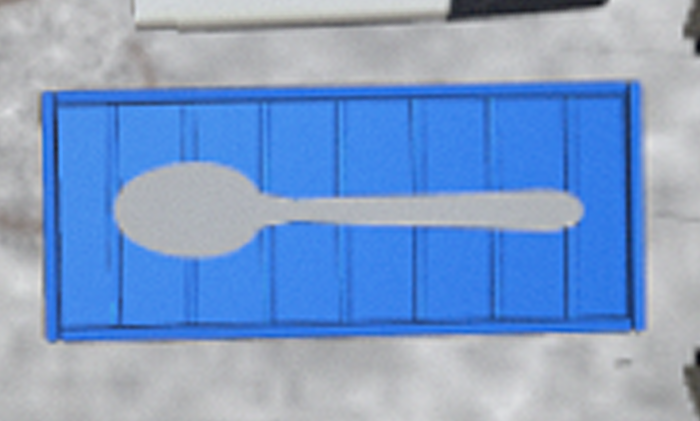

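The spoon lies along the tray, hollow side up, spanning y -0.096 to 0.037 at x≈0.490. That is centred inside the rim. Next I'll shut the tap.

Call:
carry_out --pt "-0.5 -3 0 -0.12 4" --pt "-1 -7 0 -0.24 4" --pt "-1.5 -11 0 -0.36 4" --pt "-2 -14 0 -0.48 4" --pt "-2.2 -14.9 -1 -0.61 4" --pt "-2.2 -14.9 -4 -0.61 4" --pt "-2.2 -14.9 -4.5 -0.61 4" --pt "-2.2 -14.9 -4.5 -0.61 4" --pt "-2.2 -14.9 -7 -0.61 4" --pt "-2.2 -14.9 -9.5 -0.61 4" --pt "-2.2 -14.9 -9.7 -0.61 4" --pt "-2.2 -14.9 -9.7 -0.61 4" --pt "-2.2 -14.9 -9.7 -0.61 4" --squeeze 15

```text
clock: 24.55
position: [0.4711, -0.2153, 0.154]
ee_rot: [-2.784, -1.453, 0.009]
force: [-0.0, -0.7, 0.5]
width: 0.438
```

```bash
python3 -c "
from h import *
im,d,M,K=wsnap('w9.png'); barang(im,d,M,K); s=arm.observe(); Rm=R.from_rotvec(s['ee_rot']).as_matrix(); print(np.degrees(np.arctan2(Rm[1,0],Rm[0,0])),s['force'])"
```

```text
pos [ 0.47108224 -0.21529525  0.15404878] [-2.7843505  -1.45315321  0.00855271] 24.55
bar 1280 [ 0.47611472 -0.20870209] [0.01321859 0.00384763] 54.732194623095964 tap deg 45.232194623095964
55.113455446958625 [-0.29303928  0.83097098  0.22203243]
```

Call:
carry_out --pt "0 0 0.1 0 2" --pt "0 0 0.1 0 0.5" --pt "0 0 0.1 0 0.5" --pt "0 0 0.1 0 0.5" --pt "0 0 0.1 0 0.5" --pt "0 0 0.1 -0.1 0.5" --pt "0 0 0.1 -0.2 0.5" --pt "0 0 0.1 -0.3 0.5" --pt "0 0 0.1 -0.4 0.5" --pt "0 0 0.1 -0.5 0.5" --pt "0 0 0.1 -0.6 0.5" --pt "0 0 0.1 -0.7 0.5" --pt "0 0 0.1 -0.77 0.5" --pt "0 0 0.1 -0.82 0.5" --pt "0 0 0.1 -0.82 0.5" --pt "0 0 0.1 -0.82 0.5" --pt "0 0 0.1 -0.82 0.5" --squeeze 15

```text
clock: 26.3
position: [0.472, -0.216, 0.1556]
ee_rot: [-3.132, -0.225, 0.004]
force: [4.5, -4.0, 4.3]
width: 0.196
```

```bash
python3 -c "
from h import *
im,d,M,K=wsnap('w10.png'); barang(im,d,M,K); s=arm.observe(); Rm=R.from_rotvec(s['ee_rot']).as_matrix(); print(np.degrees(np.arctan2(Rm[1,0],Rm[0,0])),s['force'],s['ft_torque'])"
```

```text
pos [ 0.47197424 -0.21599325  0.15555508] [-3.13225474 -0.22499174  0.00410951] 26.3
bar 1272 [ 0.47977818 -0.21420162] [0.0127591  0.00395159] 9.024275935745322 tap deg -0.4757240642546776
8.21891224349942 [ 3.91558683 -3.43199093  3.91363555] [-0.90682488 -0.69873066  0.1348409 ]
```

The bar reads 9.0° against a well yaw of about 9.4°, so the tap is about shut. I'll nudge a little further onto the stop, then release.

Call:
carry_out --pt "0 0 0 -0.04 0.5" --pt "0 0 0 -0.08 0.5" --pt "0 0 0 -0.1 0.5" --pt "0 0 0 -0.1 0.5" --pt "0 0 0 -0.1 0.5"

```text
clock: 26.85
position: [0.472, -0.216, 0.1556]
ee_rot: [-3.139, -0.07, 0.004]
force: [2.4, -2.7, 2.1]
width: 0.202
```

```bash
python3 -c "
from h import *
im,d,M,K=wsnap('w11.png'); barang(im,d,M,K); s=arm.observe(); Rm=R.from_rotvec(s['ee_rot']).as_matrix(); print(np.degrees(np.arctan2(Rm[1,0],Rm[0,0])),s['force'],s['ft_torque'])"
```

```text
pos [ 0.47198068 -0.21603287  0.15557383] [-3.13945288 -0.07028259  0.00395059] 26.85
bar 1264 [ 0.47998286 -0.21441125] [0.01263006 0.00395571] 9.324158427896464 tap deg -0.17584157210353624
2.5479174086764877 [ 2.41179217 -2.38075833  2.2557374 ] [-0.60714958 -0.33724255  0.21814516]
```

The bar stays at 9.3° while the tool turned on to 2.5°, so it is on its stop and shut. I'll release and lift clear.

Call:
carry_out --pt "0 0 0 0 4" --pt "0 0 0 0 4" --pt "0 0 0 0 4" --pt "0 0 0 0 4" --pt "0 0 2 0 4" --pt "0 0 6 0 4" --pt "-1 2 10 0 4" --pt "-2 5 14 0 4" --pt "-2 5 14 0 4" --pt "-2 5 14 0 4"

```text
clock: 27.9
position: [0.4523, -0.1651, 0.2962]
ee_rot: [-3.138, -0.074, 0.001]
force: [-0.6, -1.0, -0.9]
width: 0.436
```

```bash
python3 -c "
from h import *
im,d,M,K=wsnap('w12.png'); barang(im,d,M,K); P=wcloud(d,M,K)
hs=cv2.cvtColor(im,cv2.COLOR_RGB2HSV); m=(hs[...,1]<70)&(d>0)&(abs(P[...,0]-.4905)<.028)&(abs(P[...,1]+.028)<.075)&(P[...,2]<.035)&(P[...,2]>.004); Q=P[m]; print(len(Q),Q.min(0),Q.max(0))
t,td=arm.get_image('top'); a=np.load('top.npz')['im']; df=np.abs(t.astype(int)-a).max(2)>60; df[:165]=0; df[260:]=0
n,l,st,c=cv2.connectedComponentsWithStats(df.astype(np.uint8)); print([(s.tolist(),cc.round().tolist()) for s,cc in zip(st[1:],c[1:]) if s[4]>6])
print(arm.observe()['force'],arm.observe()['clock'])"
```

```text
pos [ 0.45229186 -0.16510402  0.29617787] [-3.13846601e+00 -7.39206746e-02  6.47198227e-04] 27.9
bar 576 [ 0.47230342 -0.21462817] [0.01409333 0.00383052] 9.543875053351286 tap deg 0.04387505335128594
950 [ 0.47568682 -0.09600527  0.00427907] [0.50311703 0.03639043 0.0223349 ]
[([328, 184, 65, 76, 2741], [358.0, 225.0]), ([296, 214, 32, 7, 99], [308.0, 217.0]), ([382, 218, 5, 6, 15], [385.0, 221.0])]
[ 0.06719509 -0.20504909 -0.15226519] 28.0
```

```bash
python3 -c "
from cell import arm
print(arm.sign_off())"
```

```text
the job is handed in; nothing more can be done
None
```

The spoon is rinsed and back in the blue tray, and the tap is shut. I handed the job in at about 28 s; the hand-in gave no verdict.

- **Tap opened:** I gripped the handle at its hub and turned it to about 45.5°. It still read 45.5° with the spoon over the cup just before the dip, and about 45° just before I shut it.
- **Spoon tilted:** The tool can only point straight down, so I pressed the tail of the handle lightly on the cup's rim to tilt the bowl down about 33°. No force spike showed in the readings between moves.
- **Dip:** I held the tip about 30 mm below the rim and 19 mm from the cup's centre for just over 1 s.
- **Set down:** I lowered the spoon into the tray so that it levelled out while still gripped, then let go. It lies hollow side up along the tray, within a few mm of its centre and inside the rim.
- **Tap shut:** I turned the handle back until it stopped, and it now reads 0.0°.

In the last checks the gripper was clear of everything with forces near zero, and the spoon had not moved since I set it down. Compared with the first top view, the only changes besides the arm blocking part of it were where the spoon now lies and a 15-pixel patch near the cup that I did not look into. The eggs and other objects outside the area the arm hides showed no change, and none of my checks failed or disagreed.

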